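# Press the jar lid home with a quarter turn past contact

## Task

Push the press's tray fully home against its stop so that the jar on it stands under the platen. Then wind the crank clockwise until the platen just meets the jar's lid, and from that first contact add one quarter of a turn, no more or the glass will crack. Let go and leave the crank there.

Things in the scene. Friction and masses are not known exactly. Their poses are not given: they have to be found in the camera images.
- press: Steel bench screw press, fixed to the table: base plate 200 x 190 mm, 14 mm thick, two 22 mm columns at y = +-78 mm, a beam across them (top at 180 mm). Origin: underside of the base plate, on the vertical screw axis. z up; its x axis is the direction in which the tray is pushed home; the tray comes out towards -x.
- tray_knob (a point): Centre (half-way up, 48 mm above the table) of the upright dark wooden post, 20 mm in diameter, 44 mm tall, at the outer end of the sliding tray. With the tray home it is at x = -155 mm, y = 0 in the press's frame, else up to 90 mm farther to -x. The tray slides stiffly (about 2 N) and stops hard at home.
- tray (a joint): How far the tray is out, m: 0 = home against its stop, up to 0.09.
- jar (a point): Closed glass jar, 64 mm in diameter, with a flat steel lid 66 mm wide, fixed upright in the seat of the tray. This point: half-way up the jar on its axis, 65 mm above the table; lid top 100 mm above the table. With the tray home its axis is the screw axis. It cracks when squeezed much harder than the quarter turn does it.
- crank_grip (a point): Centre (half-way up) of the crank's upright dark wooden grip, a cylinder 22 mm in diameter and 48 mm tall that spins freely on its pin, 60 mm from the screw axis. It stands on the crank arm, whose top is 29 mm below this point. About 240 mm above the table at the start; it circles the screw axis and sinks with the screw.
- screw_top (a point): Point on the screw axis in the crank's hub, 209 mm above the table less the screw's descent. Clockwise from above lowers screw, crank and platen by 8 mm a turn. The screw stays where it is left. Turning it takes about 7 N at the grip (less is felt at rest). How far the platen hangs below the screw is set differently each time, so contact comes 0.3 to 1.3 turns after the start and must be felt.
- platen_stem (a point): Point on the screw axis in the screw's shaft, 160 mm above the table less the screw's descent (inside the beam). Below it hangs the 50 mm square steel platen, backed by a preloaded spring: at contact with the lid the force needed at the grip steps up by about 3 N within some 10 degrees, then rises evenly by about 2 N more over the next quarter turn.
- bowl: Bystander: white ceramic dipping bowl, 96 mm across, 38 mm tall, loose. Origin: centre of its underside.
- scraper: Bystander: flat orange plastic scraper, 170 mm long, lying on the table. Origin: underside, where handle meets blade.
- spare_jar: Bystander: another closed glass jar, 66 mm in diameter, 85 mm tall, standing loose on the table. Origin: centre of its underside.

How it is judged:
On the way, in this order (a step that is already met when the one before it is completed fails the run):
1. the tray is home, the jar not yet touched by the platen (value of joint tray below 0.003 m and contact force between jar_lid and platen_face below 20 N), for 0.2 s.
2. with the tray home, the platen has met the lid (value of joint tray below 0.003 m and contact force between jar_lid and platen_face above 100 N), for 0.1 s.
At the end, for the whole second after the job is handed in: The tray is home (within 3 mm of its stop) and the jar is squeezed by the platen with 209 to 268 N, which is the crank standing a quarter turn (about 63 to 117 degrees) past first contact (value of joint tray below 0.003 m and contact force between jar_lid and platen_face between 209 and 268 N); the robot touches nothing.
It fails at once if the jar was squeezed with over 300 N (over 0.4 turn past contact): cracked (contact force between jar_lid and platen_face above 300 N).
It fails at once if the bowl was disturbed (moved over 30 mm) (distance of bowl from where it was at the start of the episode above 0.03 m).
It fails at once if the scraper was disturbed (moved over 30 mm) (distance of scraper from where it was at the start of the episode above 0.03 m).
It fails at once if the spare jar was disturbed (moved over 30 mm) (distance of spare_jar from where it was at the start of the episode above 0.03 m).
It also fails if it takes over 72 s, if anything falls off the work surface, if the arm or the gripper's body presses on something with over 40 N, if the wrist force passes 120 N, or if a joint passes its speed limit or range.

## Robot

A 7-joint arm with a two-finger parallel gripper is mounted at the origin on the work surface. World frame = base frame: x ahead of the robot, y to its left, z up, the work surface at z = 0. Lengths are in m, angles in rad, forces in N, time in s.
With the tool pointing down it reaches from about 0.4 to 0.9 m from the base axis. Payload 5.5 kg.
Tool frame: the origin (TCP) lies on the mounting face of the last link; the fingertips stand 173 mm ahead of it and the grasp point (between the pads) lies 155 mm ahead of it; z points along the fingers, y is the direction in which the jaws open and shut (so a half turn about z gives the same grasp; the last joint's range is limited). The gripper opens to 85 mm and grips with 20 to 120 N. Pads are 22 mm wide; open, the fingers measure 114 mm over their backs; the gripper's body (76 mm by 85 mm) begins 54 mm behind the grasp point. The pads swing forward as they close: fully open they stand 13 mm farther back than shut.
Start: joints at [1.402, 0.501, -0.427, 1.55, 0.221, 1.138, -0.21], TCP at [0.272, -0.59, 0.405] pointing down, gripper open.
Joint ranges: [-2.88, 2.88], [-0.31, 2.03], [-1.54, 1.56], [0.2, 2.42], [-1.41, 4.55], [0.19, 2.02], [-2.57, 2.57]. Speed limits (rad/s): [2.57, 2.57, 3.14, 3.14, 3.14, 3.14, 3.14].

## Interface

Orientations are given as a unit quaternion [x, y, z, w].
In Python, from workcell import * gives the robot as it stands. The module is installed in compiled form; this text tells all that it offers.
- The arm moves only by the shell command python3 -m inch 'ROWS' [FORCE]. ROWS is a JSON object of lists of equal length, an entry for each row: "xyz": the shift along the tool's x, y, z in mm, a list of three; "rotation": the turn, a rotation vector about the tool's x, y, z in degrees, a list of three; "fingers": the closure in counts, from 0 (fully open) to 255 (shut). A call has 1 to 8 rows; each row is the pose to reach, as a shift and turn from the pose measured when the call began, along the tool's axes at that moment; what a row does not reach only later rows make up. A row lasts 1/8 s, in which the tool goes at most 62.5 mm and 10.7 degrees, less where a joint would pass 70% of its speed; a pose out of reach is approached as far as the arm can. A call with a gripper value outside its range is refused whole. The fingers move at their own pace and stop on an object; FORCE is the grip in N (left out, the last holds). Time passes only in rows, so rows that repeat a pose let the fingers close. It gives the time, the measured TCP pose, the force and the opening at its end, in the units of the state.
- state(): the state, without advancing time (a new reading comes with each control period).
- read_camera(name): name is "side" or "top" or "wrist"; returns a dict with "img" (480x640x3 uint8, red, green, blue), "depth" (480x640 float32, m along the optical axis (not along the pixel's ray), 0 where there is no reading), "vfov" (degrees; the focal length in pixels is half the picture's height over the tangent of half this angle, whatever the lens; pixels are square), "cx", "cy" (the principal point, pixels), "rvec" (rotation vector, rad) and "tvec" (3), from world to camera coordinates, as OpenCV has them. Camera axes: x right, y down, z forward; pixel columns grow to the right and rows downward; lengths in m; the calibration is good to about 2 mm. A picture is of the moment at which its call begins.
- hand_in(): hands the job in, once; it reports no verdict.
The state is a dict: "time": time; "qpos": joint angles; "dq": joint speeds; "tau": joint torques, N m; "eef_pos": TCP position; "ee_rot": TCP orientation; "ft_force": force on the tool from outside, world axes, zero at the start; "ft_torque": the same for the moment, N m; "opening": finger opening in m.
Only numpy, scipy, OpenCV 4.12 (cv2) and the standard library are available. Lean on these libraries where they do the work, as an engineer would, in place of code of your own. Each camera call takes 0.05 s, during which the arm holds its last target. There are 200 camera calls.

## Working session

There is one attempt and no reset: what is moved stays moved. The work goes in short steps, Python scripts to look and compute and a shell command to move; the robot and the scene stay as the last step left them, time stands still between calls to the robot, and variables do not carry over. Pictures are saved under pics/ and viewed, and the job is handed in when it is done.

```bash
mkdir -p pics
cat > h.py <<'E'
from workcell import *
import numpy as np, cv2
def cam(n,save=None):
    c=read_camera(n); c['f']=240/np.tan(np.radians(c['vfov'])/2)
    c['R']=cv2.Rodrigues(np.array(c['rvec'],float))[0]; c['t']=np.array(c['tvec'],float).ravel()
    if save: cv2.imwrite('pics/'+save+'.png',c['img'][:,:,::-1])
    return c
def ray(c,u,v):
    d=np.array([(u-c['cx'])/c['f'],(v-c['cy'])/c['f'],1.]); o=-c['R'].T@c['t']; return o,c['R'].T@d
def onz(c,u,v,z):
    o,d=ray(c,u,v); return o+d*(z-o[2])/d[2]
def dep(c,u,v):
    o,d=ray(c,u,v); return o+d*c['depth'][int(v),int(u)]
def proj(c,p):
    q=c['R']@np.array(p)+c['t']; return q[:2]/q[2]*c['f']+[c['cx'],c['cy']]
def cloud(c):
    v,u=np.mgrid[:480,:640]; d=c['depth']; P=np.stack([(u-c['cx'])/c['f']*d,(v-c['cy'])/c['f']*d,d],-1)
    return (P-c['t'])@c['R']
E
python3 - <<'E'
from h import *
s=state(); print(s)
for n in ['side','top','wrist']:
    c=cam(n,n+'0'); print(n,c['vfov'],c['cx'],c['cy'],-c['R'].T@c['t'])
    np.savez('/tmp/'+n+'0.npz',**c)
E
```

```text
{'time': 0.0, 'qpos': array([ 1.40218264,  0.50183786, -0.42677915,  1.55144989,  0.22084318,
        1.13828679, -0.21030659]), 'dq': array([ 5.68431529e-06,  3.64990048e-04, -5.78269071e-04,  7.81521014e-04,
        2.07870665e-05, -3.32950788e-04,  2.39076495e-04]), 'tau': array([-1.05003760e-04, -5.69521773e+01, -5.81644535e+00, -2.80943245e+01,
        1.05561130e-02,  1.18933688e-02,  5.94151714e-06]), 'eef_pos': array([ 0.27182702, -0.59004373,  0.40366427]), 'ee_rot': array([ 9.76776093e-01,  2.14260461e-01, -1.94527649e-04, -9.39030278e-04]), 'ft_force': array([1.01151917, 0.60451268, 0.12184907]), 'ft_torque': array([-0.01690069,  0.04712082, -0.0098179 ]), 'opening': 0.0851536886006878}
side 56.41200419454955 325.6725517571676 239.1230933630564 [0.17881068 0.68393871 0.84148505]
top 52.373533508832296 328.3754080810198 239.83427919446146 [0.42093449 0.00563821 1.28317458]
wrist 60.854584920068326 319.8750324162197 243.96522568659702 [ 0.33762715 -0.56053237  0.37301155]
```

View pics/side0.png

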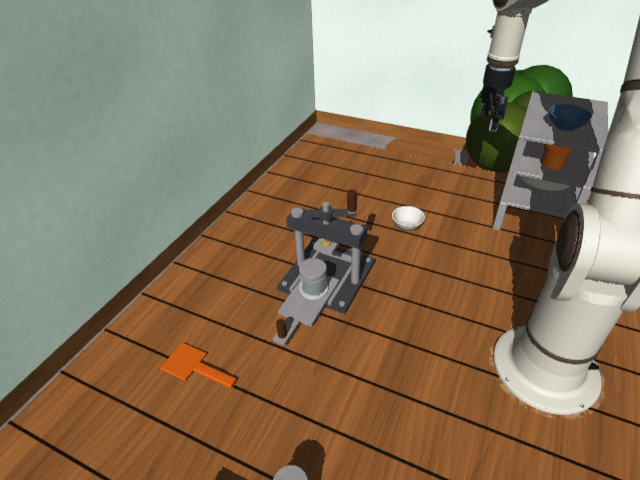

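View pics/top0.png

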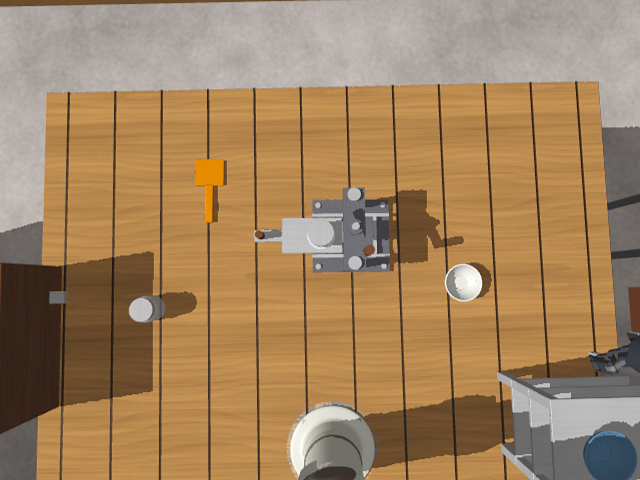

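View pics/wrist0.png

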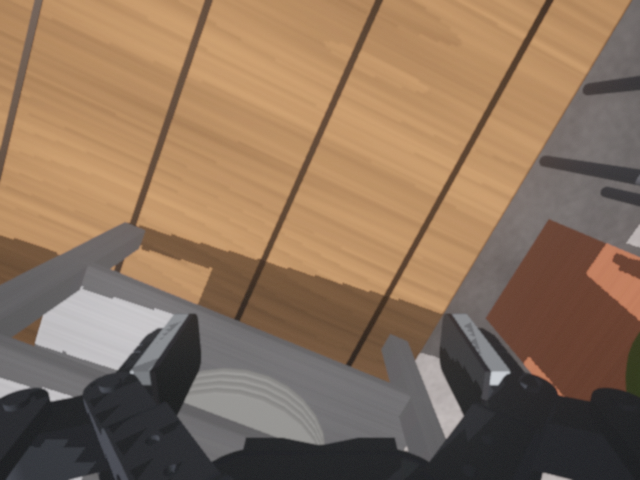

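The top view shows the press at (352,230) with the tray out to the left (+y) and its knob at (260,235). The grip is at (369,250), the hub at (355,227), the bowl at (463,283), the spare jar at (146,309) and the scraper at (210,180). The shelf is next to the gripper. Next I'll measure these.

Run:
```python
from h import *
for n in ['top','side']:
    c=dict(np.load(f'/tmp/{n}0.npz')); P=cloud(c); im=c['img']; hsv=cv2.cvtColor(im,cv2.COLOR_RGB2HSV)
    # dark brown wood within press vicinity
    box=(P[...,0]>.3)&(P[...,0]<.75)&(P[...,1]<.35)&(P[...,1]>-.2)
    m=((box)&(P[...,2]>.02)&(im[...,0]>im[...,2]*1.6)&(im[...,0]<150)).astype(np.uint8)
    k,l,st,ce=cv2.connectedComponentsWithStats(m)
    for i in range(1,k):
        if st[i,4]>15:
            q=P[l==i]; print(n,'wood',ce[i].round(1),st[i],q.min(0).round(3),np.median(q,0).round(3),q.max(0).round(3))
            zt=q[:,2].max(); s=q[q[:,2]>zt-.004]; print('   top',s.mean(0).round(4),len(s))
    m2=((box)&(P[...,2]>.172)&(P[...,2]<.187)).astype(np.uint8); q=P[m2>0]; print(n,'beam',q.mean(0).round(4),q.min(0).round(3),q.max(0).round(3),cv2.minAreaRect((q[:,:2]*1000).astype(np.float32)))
    m2=((box)&(P[...,2]>.005)&(P[...,2]<.018)).astype(np.uint8); q=P[m2>0]; print(n,'base',cv2.minAreaRect((q[:,:2]*1000).astype(np.float32)))
    for b,(z0,z1) in {'lid':(.096,.104),'hub':(.188,.225),'tray':(.022,.04)}.items():
        m2=((box)&(P[...,2]>z0)&(P[...,2]<z1)).astype(np.uint8); q=P[m2>0]; print(n,b,len(q),q.mean(0).round(4),q.min(0).round(3),q.max(0).round(3))
c=dict(np.load('/tmp/top0.npz'))
for nm,u,v in [('bowl',463,283),('spare',143,309),('shelf',505,378),('shelf',560,385),('shelf',625,380),('shelfbowl',610,455),('leftbox',30,340),('scr',210,172),('scr2',209,218)]: print(nm,dep(c,u,v).round(3))
```

```text
top wood [259.1 234.5] [255 230   9   9  56] [0.535 0.16  0.038] [0.543 0.169 0.07 ] [0.554 0.179 0.078]
   top [0.5432 0.1683 0.0756] 6
top wood [368.5 249.8] [363 245  12  11  92] [ 0.476 -0.098  0.223] [ 0.485 -0.086  0.265] [ 0.495 -0.077  0.27 ]
   top [ 0.4864 -0.0872  0.2674] 34
top beam [ 0.5413 -0.0608  0.1809] [ 0.447 -0.088  0.172] [ 0.637 -0.037  0.187] ((542.1779174804688, -62.352386474609375), (50.50791931152344, 188.7510986328125), 88.6302261352539)
top base ((525.0108642578125, 74.94004821777344), (549.9479370117188, 449.76715087890625), 89.97620391845703)
top lid 512 [0.5418 0.0149 0.1003] [ 0.51  -0.016  0.096] [0.574 0.046 0.104]
top hub 557 [ 0.538  -0.063   0.2063] [ 0.45  -0.09   0.188] [ 0.634 -0.037  0.223]
top tray 2128 [0.541  0.0344 0.027 ] [ 0.45  -0.161  0.022] [0.622 0.188 0.039]
side wood [351.5 200.3] [347 190  10  22 203] [ 0.475 -0.096  0.217] [ 0.483 -0.079  0.247] [ 0.496 -0.073  0.264]
   top [ 0.4864 -0.0848  0.2624] 52
side wood [280.9 327.8] [276 319  10  19 155] [0.534 0.132 0.02 ] [0.541 0.177 0.059] [0.558 0.183 0.072]
   top [0.5437 0.172  0.0692] 35
side beam [ 0.5331 -0.0531  0.1789] [ 0.445 -0.088  0.172] [ 0.637 -0.032  0.187] ((540.6947021484375, -59.86951446533203), (55.18375015258789, 192.0250701904297), 89.4319839477539)
side base ((581.845947265625, 96.18069458007812), (563.9639892578125, 231.73721313476562), 75.08866119384766)
side lid 445 [0.5406 0.0117 0.0985] [ 0.452 -0.071  0.096] [0.625 0.05  0.104]
side hub 471 [ 0.527  -0.06    0.2093] [ 0.45  -0.09   0.188] [ 0.614 -0.03   0.225]
side tray 1709 [0.536  0.0582 0.0256] [ 0.452 -0.156  0.022] [0.628 0.191 0.04 ]
bowl [ 0.409 -0.354  0.005]
spare [0.366 0.45  0.087]
shelf [ 0.174 -0.43   0.06 ]
shelf [ 0.162 -0.546  0.1  ]
shelf [ 0.17  -0.701  0.101]
shelfbowl [ 0.072 -0.538  0.307]
leftbox [0.303 0.695 0.13 ]
scr [0.718 0.304 0.008]
scr2 [0.595 0.306 0.014]
```

Run:
```python
from h import *
c=dict(np.load('/tmp/top0.npz')); cv2.imwrite('pics/topz.png',cv2.resize(c['img'][170:290,230:410,::-1],None,fx=4.4,fy=4.4,interpolation=2))
c=dict(np.load('/tmp/side0.npz')); cv2.imwrite('pics/sidez.png',cv2.resize(c['img'][180:350,260:440,::-1],None,fx=3.5,fy=3.5,interpolation=2))
```

```text
(no output)
```

View pics/topz.png

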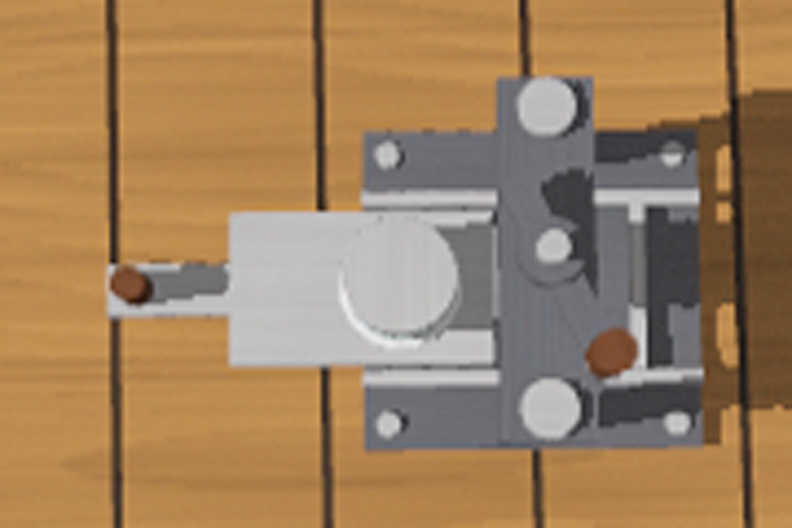

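View pics/sidez.png

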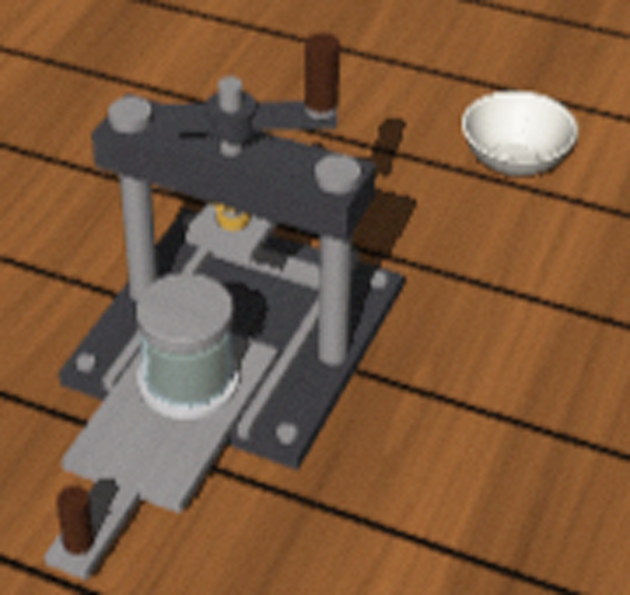

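Measurements:

| Item | Measured | Check |
|---|---|---|
| Screw axis | about (0.541, -0.062) | – |
| Knob | (0.543, 0.170) | 155 mm from the jar axis, as expected |
| Tray | about 77 mm out along +y | – |
| Grip | (0.486, -0.087) | 60 mm from the screw axis, as expected |

I'll lift, align the tool with the world axes and move over.

```bash
python3 -m inch '{"xyz":[[0,0,-60],[20,-20,-120],[55,-56,-150],[95,-97,-150],[136,-139,-150],[177,-181,-150],[218,-223,-150],[260,-265,-150]],"rotation":[[0,0,8],[0,0,16],[0,0,24.7],[0,0,24.7],[0,0,24.7],[0,0,24.7],[0,0,24.7],[0,0,24.7]],"fingers":[0,0,0,0,0,0,0,0]}' 40
python3 -c "
from h import *
s=state();print(s['eef_pos'],s['ee_rot'],s['qpos'].round(2))"
```

```text
time: 1.15
eef_pos: [0.3974, -0.2388, 0.5543]
ee_rot: [1.0, 0.0, -0.0, -0.0]
ft_force: [1.0, -0.3, 0.4]
opening: 0.0854
[ 0.39740785 -0.23878363  0.55425557] [ 9.99999797e-01  2.95779034e-04 -3.17629108e-04 -4.65934542e-04] [ 1.06  0.03 -0.59  1.78  0.02  1.33 -1.1 ]
```

```bash
python3 -m inch '{"xyz":[[20,-55,0],[40,-113,0],[61,-171,0],[82,-229,20],[103,-287,50],[124,-345,80],[144,-400,110],[146,-409,130]],"rotation":[[0,0,0],[0,0,0],[0,0,0],[0,0,0],[0,0,0],[0,0,0],[0,0,0],[0,0,0]],"fingers":[0,0,0,0,0,0,0,0]}' 40
python3 - <<'E'
from h import *
s=state();print(s['eef_pos'],s['ee_rot'],s['qpos'].round(2))
c=cam('wrist','w1'); cam('side','s1')
print(proj(c,[0.5435,0.170,.07]),proj(c,[0.5435,0.170,.026]))
P=cloud(c);im=c['img']
m=((P[...,2]>.03)&(P[...,2]<.08)&(im[...,0]>im[...,2]*1.6)&(im[...,0]<150)&(abs(P[...,0]-.54)<.05)&(abs(P[...,1]-.17)<.05))
q=P[m]; print(len(q),q.min(0),q.max(0)); s=q[q[:,2]>.066]; print(s.mean(0),s.min(0),s.max(0))
E
```

```text
time: 2.15
eef_pos: [0.5431, 0.1739, 0.4233]
ee_rot: [1.0, 0.002, -0.001, -0.002]
ft_force: [-0.3, 0.2, 0.6]
opening: 0.0856
[0.5430668  0.17390141 0.42334788] [ 9.99996319e-01  2.17088549e-03 -5.47976078e-04 -1.53235082e-03] [ 0.32  0.44 -0.88  1.73  0.37  1.15 -2.23]
[325.21907386 214.92104085] [324.79596871 204.35433865]
549 [0.53497399 0.16211556 0.03579447] [0.55512213 0.17906542 0.0727543 ]
[0.54541294 0.17078571 0.06979421] [0.53497399 0.16211556 0.06606684] [0.55500369 0.17906542 0.0727543 ]
```

View pics/w1.png

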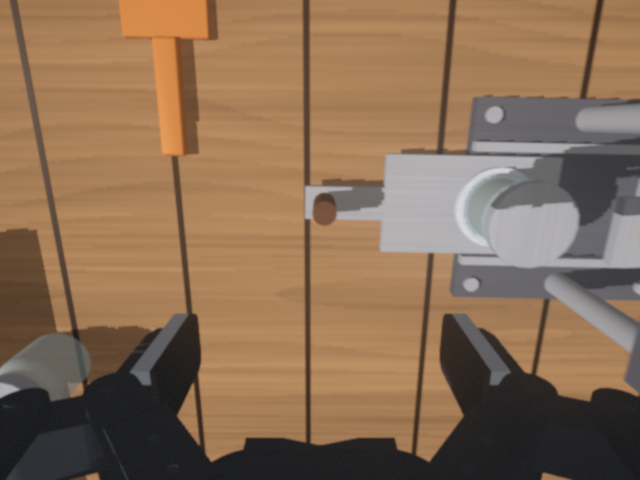

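The knob is at about (324,209) in the wrist view, between the open fingers. It measures (0.545, 0.171). I'll descend and grip it.

```bash
python3 -m inch '{"xyz":[[1,2,50],[2,3,100],[2,3,150],[2,3,190],[2,3,212],[2,3,215],[2,3,215],[2,3,215]],"rotation":[[0,0,0],[0,0,0],[0,0,0],[0,0,0],[0,0,0],[0,0,0],[0,0,0],[0,0,0]],"fingers":[0,0,0,0,0,0,120,255]}' 40
python3 -m inch '{"xyz":[[0,0,0],[0,0,0],[0,0,0],[0,0,0]],"rotation":[[0,0,0],[0,0,0],[0,0,0],[0,0,0]],"fingers":[255,255,255,255]}' 40
```

```text
time: 3.25
eef_pos: [0.5432, 0.1711, 0.2078]
ee_rot: [1.0, 0.003, -0.002, -0.001]
ft_force: [0.2, -0.8, 0.1]
opening: 0.0518
time: 3.75
eef_pos: [0.5437, 0.1712, 0.209]
ee_rot: [1.0, 0.003, -0.001, -0.001]
ft_force: [-0.6, -0.9, 5.7]
opening: 0.0191
```

```bash
python3 -m inch '{"xyz":[[0,8,0],[0,18,0],[0,28,0],[0,38,0],[0,48,0],[0,58,0],[0,66,0],[0,70,0]],"rotation":[[0,0,0],[0,0,0],[0,0,0],[0,0,0],[0,0,0],[0,0,0],[0,0,0],[0,0,0]],"fingers":[255,255,255,255,255,255,255,255]}' 40
python3 -m inch '{"xyz":[[0,2,0],[0,4,0]],"rotation":[[0,0,0],[0,0,0]],"fingers":[255,255]}' 40
python3 -m inch '{"xyz":[[0,2,0],[0,4,0]],"rotation":[[0,0,0],[0,0,0]],"fingers":[255,255]}' 40
```

```text
time: 4.75
eef_pos: [0.5431, 0.1003, 0.209]
ee_rot: [1.0, 0.003, -0.002, -0.001]
ft_force: [-6.2, 2.6, 7.6]
opening: 0.0192
time: 5.0
eef_pos: [0.543, 0.0957, 0.209]
ee_rot: [1.0, 0.002, -0.002, -0.001]
ft_force: [-3.2, 1.5, 3.9]
opening: 0.0189
time: 5.25
eef_pos: [0.5428, 0.093, 0.2091]
ee_rot: [1.0, 0.003, -0.002, -0.002]
ft_force: [-3.7, 8.7, 0.7]
opening: 0.0189
```

```bash
python3 -m inch '{"xyz":[[0,2,0],[0,3,0]],"rotation":[[0,0,0],[0,0,0]],"fingers":[255,255]}' 40
python3 -m inch '{"xyz":[[0,2,0],[0,3,0]],"rotation":[[0,0,0],[0,0,0]],"fingers":[255,255]}' 40
```

```text
time: 5.5
eef_pos: [0.5427, 0.0923, 0.2091]
ee_rot: [1.0, 0.004, -0.002, -0.004]
ft_force: [-1.1, 9.6, -1.3]
opening: 0.0188
time: 5.75
eef_pos: [0.5426, 0.0917, 0.2092]
ee_rot: [1.0, 0.005, -0.001, -0.006]
ft_force: [-2.2, 10.7, -1.1]
opening: 0.0191
```

The tray stopped hard after 79 mm. Releasing, then moving up.

```bash
python3 -m inch '{"xyz":[[0,0,0],[0,0,0],[0,0,0],[0,0,0],[0,0,-40],[0,0,-100],[0,0,-160],[0,0,-220]],"rotation":[[0,0,0],[0,0,0],[0,0,0],[0,0,0],[0,0,0],[0,0,0],[0,0,0],[0,0,0]],"fingers":[140,100,100,100,60,30,0,0]}' 40
python3 - <<'E'
from h import *
s=state();print(s['eef_pos'],s['ee_rot'],s['qpos'].round(2))
for n in ['top','side','wrist']:
    c=cam(n,n+'2'); P=cloud(c); im=c['img']
    np.savez('/tmp/'+n+'2.npz',**c)
    for nm,(x,y,z0,z1) in {'knob':(.543,.093,.03,.075),'grip':(.486,-.087,.215,.27)}.items():
        m=(P[...,2]>z0)&(P[...,2]<z1)&(im[...,0]>im[...,2]*1.6)&(im[...,0]<150)&(abs(P[...,0]-x)<.03)&(abs(P[...,1]-y)<.03)
        q=P[m]
        if len(q): zt=np.percentile(q[:,2],97); t=q[q[:,2]>zt-.004]; print(n,nm,len(q),q.min(0).round(4),q.max(0).round(4),'top',t.mean(0).round(4))
E
```

```text
time: 6.75
eef_pos: [0.543, 0.0888, 0.4311]
ee_rot: [1.0, 0.005, -0.001, -0.006]
ft_force: [1.2, -0.0, 0.5]
opening: 0.0853
[0.54295854 0.08876358 0.4310636 ] [ 0.99996915  0.0050455  -0.00126281 -0.00588586] [ 0.52  0.4  -0.92  1.76  0.33  1.15 -2.06]
top grip 93 [ 0.4762 -0.0974  0.2201] [ 0.4954 -0.0772  0.2699] top [ 0.4857 -0.0882  0.2666]
side knob 138 [0.5329 0.0844 0.0302] [0.5537 0.1061 0.0705] top [0.5431 0.0953 0.0681]
side grip 204 [ 0.4753 -0.0974  0.2155] [ 0.4967 -0.0729  0.2651] top [ 0.4862 -0.0846  0.2626]
wrist knob 506 [0.5337 0.0841 0.0379] [0.5539 0.1009 0.0719] top [0.544  0.0928 0.0699]
wrist grip 7 [ 0.483  -0.0774  0.217 ] [ 0.4862 -0.0764  0.2184] top [ 0.4849 -0.077   0.2177]
```

View pics/side2.png

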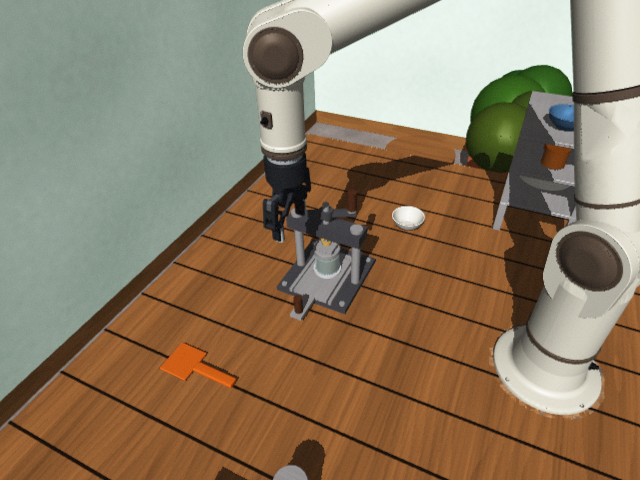

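View pics/wrist2.png

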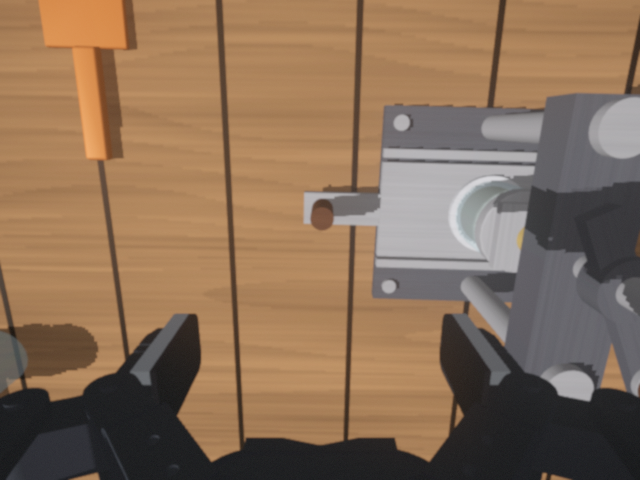

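The tray is home: the knob is at y≈0.093, 155 mm from the axis, and the jar is under the platen. Next I'll move over the crank grip, squaring the tool on the way, and pin down the axis.

```bash
python3 -m inch '{"xyz":[[0,0,-45],[-15,50,-50],[-35,105,-50],[-50,155,-50],[-57,176,-50],[-57,176,-50]],"rotation":[[-0.7,0,0.6],[-0.7,0,0.6],[-0.7,0,0.6],[-0.7,0,0.6],[-0.7,0,0.6],[-0.7,0,0.6]],"fingers":[0,0,0,0,0,0]}' 60
python3 - <<'E'
from h import *
s=state();print(s['eef_pos'],s['ee_rot'],s['qpos'].round(2))
c=cam('wrist','w3'); P=cloud(c); im=c['img']; np.savez('/tmp/w3.npz',**c)
m=(P[...,2]>.22)&(P[...,2]<.28)&(im[...,0]>im[...,2]*1.6)&(im[...,0]<150)&(abs(P[...,0]-.486)<.03)&(abs(P[...,1]+.087)<.03)
q=P[m]; print(len(q),q.min(0).round(4),q.max(0).round(4)); t=q[q[:,2]>.258]; print('top',t.mean(0),t.min(0),t.max(0))
for f in ['/tmp/top0.npz','/tmp/top2.npz','/tmp/side0.npz','/tmp/w3.npz']:
    d=dict(np.load(f)); P=cloud(d)
    for nm,x,y in [('col+',.62,-.062),('col-',.464,-.062),('hub',.541,-.062)]:
        z0,z1=(.1825,.195) if nm!='hub' else (.212,.235)
        m=(P[...,2]>z0)&(P[...,2]<z1)&(np.hypot(P[...,0]-x,P[...,1]-y)<.022)
        q=P[m]
        if len(q)>5: print(f,nm,len(q),((q.min(0)+q.max(0))/2).round(4),q.min(0).round(4),q.max(0).round(4),np.median(q[:,2]).round(4))
E
```

```text
time: 7.65
eef_pos: [0.4877, -0.09, 0.4794]
ee_rot: [1.0, -0.003, 0.001, 0.0]
ft_force: [0.4, -0.2, 0.6]
opening: 0.0857
[ 0.48774435 -0.08999738  0.47936447] [ 9.99995115e-01 -2.88942100e-03  1.13121469e-03  3.77029495e-04] [ 0.93  0.21 -0.91  1.83  0.18  1.19 -1.61]
1764 [ 0.4756 -0.0986  0.2208] [ 0.4977 -0.0779  0.2662]
top [ 0.48753325 -0.08802084  0.26431448] [ 0.47559516 -0.09843154  0.2580795 ] [ 0.49768458 -0.0778653   0.26623668]
/tmp/top0.npz col+ 167 [ 0.6174 -0.061   0.1886] [ 0.5998 -0.0806  0.1826] [ 0.6351 -0.0414  0.1947] 0.1882
/tmp/top0.npz col- 169 [ 0.4655 -0.0618  0.1883] [ 0.4475 -0.0821  0.1825] [ 0.4836 -0.0416  0.1942] 0.1882
/tmp/top0.npz hub 190 [ 0.5417 -0.0622  0.2236] [ 0.5218 -0.0778  0.2122] [ 0.5615 -0.0467  0.235 ] 0.2176
/tmp/top2.npz col+ 163 [ 0.6178 -0.062   0.1878] [ 0.6001 -0.0826  0.1825] [ 0.6354 -0.0413  0.1931] 0.1875
/tmp/top2.npz col- 165 [ 0.4656 -0.0631  0.1886] [ 0.4475 -0.0823  0.1825] [ 0.4838 -0.0439  0.1947] 0.188
/tmp/top2.npz hub 194 [ 0.5409 -0.0623  0.2235] [ 0.5196 -0.078   0.2121] [ 0.5621 -0.0466  0.2349] 0.2175
/tmp/side0.npz col+ 87 [ 0.6189 -0.0609  0.1861] [ 0.6024 -0.0747  0.1826] [ 0.6354 -0.047   0.1895] 0.1861
/tmp/side0.npz col- 102 [ 0.4627 -0.058   0.1859] [ 0.4478 -0.0732  0.1828] [ 0.4777 -0.0428  0.1891] 0.1862
/tmp/side0.npz hub 138 [ 0.5395 -0.0588  0.2227] [ 0.5209 -0.0752  0.212 ] [ 0.5581 -0.0425  0.2335] 0.2162
/tmp/w3.npz col+ 2101 [ 0.6158 -0.0632  0.1866] [ 0.6039 -0.0782  0.1826] [ 0.6277 -0.0483  0.1906] 0.188
/tmp/w3.npz col- 1407 [ 0.4632 -0.0596  0.1863] [ 0.4479 -0.0734  0.1826] [ 0.4785 -0.0458  0.19  ] 0.1879
/tmp/w3.npz hub 3082 [ 0.5411 -0.062   0.2235] [ 0.5194 -0.0789  0.212 ] [ 0.5628 -0.045   0.235 ] 0.2168
```

View pics/w3.png

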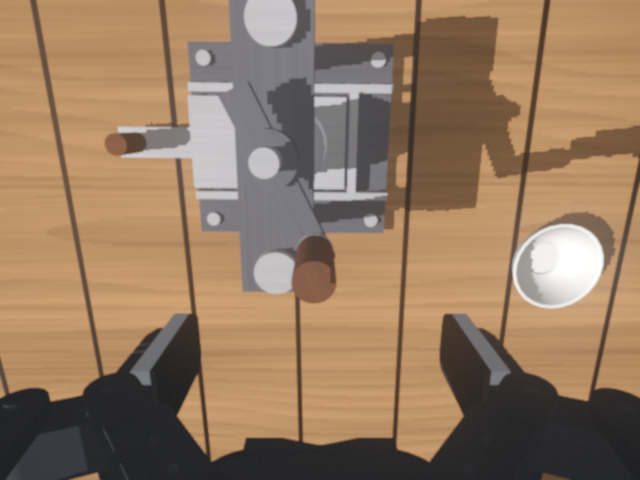

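The grip is at (313,280) in the wrist view and measures (0.487, -0.088). The axis is (0.541, -0.062), which gives a radius of 59.8 mm, matching 60. I'll descend and grip.

```bash
python3 -m inch '{"xyz":[[0,-2,30],[0,-2,60],[0,-2,77],[0,-2,79],[0,-2,79],[0,-2,79],[0,-2,79],[0,-2,79]],"rotation":[[0,0,-0.3],[0,0,-0.3],[0,0,-0.3],[0,0,-0.3],[0,0,-0.3],[0,0,-0.3],[0,0,-0.3],[0,0,-0.3]],"fingers":[0,0,0,0,60,120,255,255]}' 60
python3 -m inch '{"xyz":[[0,0,0],[0,0,0],[0,0,0],[0,0,0]],"rotation":[[0,0,0],[0,0,0],[0,0,0],[0,0,0]],"fingers":[255,255,255,255]}' 60
cat > plan.py <<'E'
import sys
from h import *
from scipy.spatial.transform import Rotation as Ro
A=np.array([.5412,-.0620]); 
s=state(); p=s['eef_pos']; R=Ro.from_quat(s['ee_rot']).as_matrix(); q=p+R@[0,0,.155]
r=q[:2]-A; ph=np.degrees(np.arctan2(r[1],r[0]))%360
f=s['ft_force']; t=np.array([r[1],-r[0]])/np.hypot(*r)  # clockwise tangent
print('t',s['time'],'grasp',q.round(4),'r',np.hypot(*r).round(4),'phi',ph.round(1),'F',f.round(1),'resist',-(f[:2]@t).round(2),'rad',(f[:2]@(r/np.hypot(*r))).round(2),'rot',Ro.from_matrix(R.T@np.diag([1,-1,-1])).as_rotvec(degrees=True).round(1),'open',s['opening'],'q7',s['qpos'][6].round(2))
if len(sys.argv)>1:
    # args: target step deg, rows, z0 (grasp z at phi_ref unwrapped), phi travelled unwrapped so far
    step=float(sys.argv[1]); n=int(sys.argv[2]); z0=float(sys.argv[3]); ph0=float(sys.argv[4]); turns=float(sys.argv[5]) if len(sys.argv)>5 else 0
    trav=(ph0-ph)+360*turns; print('travelled',round(trav,1)); out=[]
    for k in range(1,n+1):
        a=np.radians(ph-k*step); T=np.array([A[0]+.06*np.cos(a),A[1]+.06*np.sin(a),z0-.008*(trav+k*step)/360]); out.append(((R.T@(T-q))*1000).round(1).tolist())
    print(out)
E
python3 plan.py
```

```text
time: 8.7
eef_pos: [0.4887, -0.0865, 0.4015]
ee_rot: [1.0, 0.001, 0.002, 0.001]
ft_force: [-0.8, -0.6, 3.9]
opening: 0.0207
time: 9.2
eef_pos: [0.4887, -0.0865, 0.4015]
ee_rot: [1.0, 0.001, 0.002, 0.001]
ft_force: [-0.4, -0.7, 2.2]
opening: 0.0206
t 9.2 grasp [ 0.4893 -0.0867  0.2465] r 0.0575 phi 205.5 F [-0.4 -0.7  2.2] resist 0.44 rad 0.61 rot [ 0.1 -0.2  0.1] open 0.020634147446208125 q7 -1.7
```

```bash
sed -i 's/A=np.array.*/A=np.array([.5432,-.0613]);/' plan.py; python3 plan.py 5 8 .2465 205.2
```

```text
t 9.2 grasp [ 0.4893 -0.0867  0.2465] r 0.0596 phi 205.2 F [-0.4 -0.7  2.2] resist 0.44 rad 0.61 rot [ 0.1 -0.2  0.1] open 0.020634147446208125 q7 -1.7
travelled -0.0
[[-2.4, -4.7, 0.1], [-4.0, -9.6, 0.2], [-5.1, -14.8, 0.3], [-5.8, -19.9, 0.4], [-6.0, -25.2, 0.5], [-5.8, -30.4, 0.7], [-5.2, -35.6, 0.8], [-4.0, -40.7, 0.9]]
```

```bash
python3 -m inch '{"xyz":[[-2.4,-4.7,0],[-4,-9.6,0],[-5,-14.8,0.3],[-5.8,-20,0.4],[-6,-25,0.5],[-5.8,-30.5,0.7],[-5.2,-35.6,0.8],[-4,-40.7,1]],"rotation":[[0,0,0],[0,0,0],[0,0,0],[0,0,0],[0,0,0],[0,0,0],[0,0,0],[0,0,0]],"fingers":[255,255,255,255,255,255,255,255]}' 60 | grep force; python3 plan.py 5 8 .2465 205.2
```

```text
ft_force: [-3.0, -6.4, 4.7]
t 10.2 grasp [ 0.4851 -0.0483  0.2457] r 0.0595 phi 167.4 F [-3.  -6.4  4.7] resist 6.87 rad 1.59 rot [ 0.2 -0.2 -0. ] open 0.020450064521159265 q7 -1.77
travelled 37.8
[[0.9, -5.2, 0.1], [2.7, -10.1, 0.2], [4.9, -14.8, 0.3], [7.5, -19.3, 0.4], [10.5, -23.6, 0.5], [13.9, -27.6, 0.6], [17.6, -31.3, 0.7], [21.6, -34.7, 0.8]]
```

```bash
python3 -m inch '{"xyz":[[0.9,-5.2,0],[2.7,-10,0.2],[5,-14.8,0.3],[7.5,-19.3,0.4],[10.5,-23.6,0.5],[14,-27.6,0.6],[17.6,-31.3,0.7],[21.6,-34.7,0.8]],"rotation":[[0,0,0],[0,0,0],[0,0,0],[0,0,0],[0,0,0],[0,0,0],[0,0,0],[0,0,0]],"fingers":[255,255,255,255,255,255,255,255]}' 60 | grep force; python3 plan.py 5 8 .2465 205.2
```

```text
ft_force: [-5.0, -4.7, 5.8]
t 11.2 grasp [ 0.5056 -0.0149  0.2448] r 0.0598 phi 129.0 F [-5.  -4.7  5.8] resist 6.85 rad -0.52 rot [ 0.4 -0.  -0.1] open 0.02053404605806631 q7 -1.87
travelled 76.2
[[4.1, -3.3, 0.1], [8.5, -6.1, 0.2], [13.2, -8.4, 0.3], [18.1, -10.3, 0.4], [23.1, -11.8, 0.5], [28.2, -12.9, 0.6], [33.4, -13.5, 0.7], [38.6, -13.6, 0.8]]
```

Two readings before contact agree at a baseline of 6.9 N. From here I'll step about 20° per reading.

```bash
cat >> plan.py <<'E'
def seg(a0,n=4,st=5):
    P=lambda a:np.array([.06*np.cos(np.radians(a)),.06*np.sin(np.radians(a)),.008*a/360])
    return [((R.T@(P(a0-k*st)-P(a0)))*1000).round(1).tolist() for k in range(1,n+1)]
if len(sys.argv)>1:
    print('A',out[:4]); print('B',seg(ph-18.2));
E
cat > rd.py <<'E'
import sys; sys.argv=sys.argv[:1]; exec(open('plan.py').read())
E
python3 -m inch '{"xyz":[[4,-3.3,0],[8.5,-6,0.2],[13.2,-8.4,0.3],[18,-10.3,0.4]],"rotation":[[0,0,0],[0,0,0],[0,0,0],[0,0,0]],"fingers":[255,255,255,255]}' 60 | grep force; python3 plan.py 5 4 .2465 205.2
```

```text
ft_force: [-7.0, -2.9, 6.7]
t 11.7 grasp [ 0.5224 -0.0052  0.2444] r 0.0599 phi 110.3 F [-7.  -2.9  6.7] resist 7.53 rad -0.28 rot [ 0.5  0.1 -0.2] open 0.02064363932589456 q7 -1.91
travelled 94.9
[[4.9, -1.7, 0.1], [10.0, -2.9, 0.2], [15.2, -3.6, 0.2], [20.4, -3.9, 0.3]]
A [[4.9, -1.7, 0.1], [10.0, -2.9, 0.2], [15.2, -3.6, 0.2], [20.4, -3.9, 0.3]]
B [[5.2, 0.0, 0.1], [10.4, 0.5, 0.2], [15.6, 1.4, 0.3], [20.7, 2.8, 0.4]]
```

```bash
python3 -m inch '{"xyz":[[5,-1.7,0],[10,-3,0.2],[15.2,-3.6,0.2],[20.4,-4,0.3]],"rotation":[[0.3,0,0],[0.4,0,0],[0.4,0,0],[0.4,0,0]],"fingers":[255,255,255,255]}' 60 | grep force; python3 rd.py
python3 plan.py 5 4 .2465 205.2 | tail -2
```

```text
ft_force: [-7.0, -3.6, 7.3]
t 12.2 grasp [ 0.5414 -0.0013  0.244 ] r 0.0601 phi 91.7 F [-7.  -3.6  7.3] resist 7.06 rad -3.43 rot [ 0.2  0.3 -0.2] open 0.02044016118281313 q7 -1.93
A [[5.2, 0.1, 0.1], [10.4, 0.6, 0.1], [15.6, 1.6, 0.2], [20.6, 3.0, 0.3]]
B [[5.0, 1.7, 0.1], [9.7, 3.8, 0.2], [14.3, 6.3, 0.3], [18.7, 9.2, 0.4]]
```

```bash
python3 -m inch '{"xyz":[[5.2,0,0],[10.4,0.6,0],[15.6,1.6,0],[20.6,3,0.1]],"rotation":[[0,0,0],[0.2,0.2,0],[0.2,0.2,0],[0.2,0.2,0]],"fingers":[255,255,255,255]}' 60 | grep force; python3 rd.py
python3 -m inch '{"xyz":[[5,1.7,0],[9.7,3.8,0],[14.3,6.3,0.1],[18.7,9.2,0.2]],"rotation":[[0,0,0],[0,0,0],[0,0,0],[0,0,0]],"fingers":[255,255,255,255]}' 60 | grep force; python3 rd.py
python3 plan.py 5 4 .2465 205.2 | tail -2
```

```text
ft_force: [-7.7, -0.7, 5.4]
t 12.7 grasp [ 0.5608 -0.0037  0.2436] r 0.0602 phi 73.0 F [-7.7 -0.7  5.4] resist 7.18 rad -2.91 rot [ 0.   0.4 -0.2] open 0.01994966647695154 q7 -1.93
ft_force: [-7.9, 1.6, 5.9]
t 13.2 grasp [ 0.5777 -0.0118  0.2432] r 0.0603 phi 55.1 F [-7.9  1.6  5.9] resist 7.34 rad -3.22 rot [ 0.   0.6 -0.1] open 0.02015780458087523 q7 -1.92
A [[4.0, 3.5, 0.1], [7.8, 7.0, 0.2], [11.4, 10.8, 0.2], [14.6, 15.0, 0.3]]
B [[3.0, 4.3, 0.1], [5.5, 8.9, 0.2], [7.7, 13.6, 0.3], [9.5, 18.6, 0.4]]
```

```bash
python3 -m inch '{"xyz":[[4,3.5,0],[7.7,7,0.1],[11.2,10.8,0.2],[14.3,15,0.2]],"rotation":[[0,0.3,0],[0,0.5,0],[0,0.5,0],[0,0.5,0]],"fingers":[255,255,255,255]}' 60 | grep force; python3 rd.py
python3 -m inch '{"xyz":[[3,4.3,0],[5.5,8.9,0.1],[7.6,13.6,0.2],[9.3,18.6,0.3]],"rotation":[[0,0,0],[0,0,0],[0,0,0],[0,0,0]],"fingers":[255,255,255,255]}' 60 | grep force; python3 rd.py
python3 plan.py 5 4 .2465 205.2 | tail -2
```

```text
ft_force: [-6.6, 2.8, 4.9]
t 13.7 grasp [ 0.5916 -0.0249  0.2428] r 0.0605 phi 36.9 F [-6.6  2.8  4.9] resist 6.22 rad -3.64 rot [-0.1  0.3 -0. ] open 0.020738582180410484 q7 -1.9
ft_force: [-3.7, 6.1, 2.5]
t 14.2 grasp [ 0.5999 -0.0402  0.2425] r 0.0605 phi 20.4 F [-3.7  6.1  2.5] resist 7.03 rad -1.32 rot [-0.2  0.4  0.2] open 0.020766910860037627 q7 -1.87
A [[1.1, 5.2, 0.1], [2.3, 10.3, 0.2], [3.0, 15.4, 0.3], [3.2, 20.7, 0.4]]
B [[-0.0, 5.2, 0.1], [-0.5, 10.4, 0.2], [-1.5, 15.6, 0.3], [-2.9, 20.6, 0.4]]
```

```bash
python3 -m inch '{"xyz":[[1.2,5.2,0],[2.3,10.3,0.2],[3,15.4,0.3],[3.2,20.7,0.4]],"rotation":[[0,0.3,0],[0,0.3,0],[0,0.3,0],[0,0.3,0]],"fingers":[255,255,255,255]}' 60 | grep force; python3 rd.py
python3 -m inch '{"xyz":[[0,5.2,0],[-0.4,10.4,0.2],[-1.4,15.6,0.3],[-2.8,20.6,0.4]],"rotation":[[0,0,0],[0,0,0],[0,0,0],[0,0,0]],"fingers":[255,255,255,255]}' 60 | grep force; python3 rd.py
python3 plan.py 5 4 .2465 205.2 | tail -2
```

```text
ft_force: [-0.9, 7.2, 1.3]
t 14.7 grasp [ 0.6036 -0.0573  0.2421] r 0.0605 phi 3.8 F [-0.9  7.2  1.3] resist 7.21 rad -0.4 rot [-0.4  0.1  0.4] open 0.02037589317686958 q7 -1.84
ft_force: [3.1, 6.5, -2.5]
t 15.2 grasp [ 0.6021 -0.0745  0.2418] r 0.0604 phi 347.4 F [ 3.1  6.5 -2.5] resist 7.01 rad 1.61 rot [-0.6 -0.1  0.6] open 0.020647887403541135 q7 -1.81
A [[-1.8, 4.9, -7.8], [-3.6, 9.8, -7.7], [-5.9, 14.5, -7.7], [-8.5, 19.0, -7.6]]
B [[-2.9, 4.3, 0.1], [-6.2, 8.4, 0.1], [-9.8, 12.2, 0.2], [-13.8, 15.6, 0.2]]
```

```bash
python3 -m inch '{"xyz":[[-1.8,5,0],[-3.6,9.9,0.1],[-5.8,14.7,0.2],[-8.4,19.3,0.4]],"rotation":[[-0.3,0,0.3],[-0.5,0,0.5],[-0.5,0,0.5],[-0.5,0,0.5]],"fingers":[255,255,255,255]}' 60 | grep force; python3 rd.py
python3 -m inch '{"xyz":[[-2.8,4.4,0],[-6,8.6,0.1],[-9.6,12.5,0.2],[-13.6,16,0.4]],"rotation":[[0,0,0],[0,0,0],[0,0,0],[0,0,0]],"fingers":[255,255,255,255]}' 60 | grep force; python3 rd.py
python3 plan.py 5 4 .2465 205.2 1| tail -2
```

```text
ft_force: [4.8, 7.0, -0.5]
t 15.7 grasp [ 0.5956 -0.0914  0.2416] r 0.0604 phi 330.1 F [ 4.8  7.  -0.5] resist 8.45 rad 0.73 rot [-0.4 -0.3  0.3] open 0.021129764581863022 q7 -1.78
ft_force: [9.8, 4.8, -4.7]
t 16.2 grasp [ 0.5848 -0.1048  0.2415] r 0.0602 phi 313.7 F [ 9.8  4.8 -4.7] resist 10.41 rad 3.27 rot [-0.6 -0.7  0.4] open 0.020445727982472142 q7 -1.75
A [[-4.1, 3.3, 0.6], [-8.4, 6.3, 0.6], [-12.9, 9.0, 0.6], [-17.6, 11.3, 0.7]]
B [[-4.8, 2.0, 0.0], [-9.8, 3.6, 0.1], [-14.9, 4.7, 0.1], [-20.1, 5.4, 0.1]]
```

The resistance stepped from 7.0 N at φ=347° to 8.45 N at 330° and 10.4 N at 314°. First contact is therefore about φ≈335° ±4°, so the target is about 245°. I'll keep going and check the slope on the way.

```bash
python3 -m inch '{"xyz":[[-4.1,3.3,0],[-8.4,6.4,0.2],[-12.9,9.1,0.3],[-17.6,11.4,0.5]],"rotation":[[-0.3,-0.3,0.3],[-0.5,-0.5,0.3],[-0.5,-0.5,0.3],[-0.5,-0.5,0.3]],"fingers":[255,255,255,255]}' 60 | grep force; python3 rd.py
python3 plan.py 5 4 .2465 205.2 1| tail -2
```

```text
ft_force: [10.4, 3.6, -5.0]
t 16.7 grasp [ 0.5691 -0.1157  0.2411] r 0.0602 phi 295.5 F [10.4  3.6 -5. ] resist 10.96 rad 1.26 rot [-0.2 -0.6  0.3] open 0.020331627915536016 q7 -1.73
A [[-4.9, 1.8, 0.6], [-9.9, 3.4, 0.7], [-15.0, 4.6, 0.7], [-20.2, 5.3, 0.8]]
B [[-5.2, 0.4, 0.1], [-10.5, 0.4, 0.1], [-15.7, -0.1, 0.2], [-20.8, -1.1, 0.2]]
```

```bash
python3 -m inch '{"xyz":[[-4.9,1.9,0.1],[-9.9,3.5,0.3],[-15,4.7,0.4],[-20.2,5.5,0.5]],"rotation":[[0,-0.3,0],[0,-0.5,0],[0,-0.5,0],[0,-0.5,0]],"fingers":[255,255,255,255]}' 60 | grep force; python3 rd.py
python3 plan.py 5 6 .2465 205.2 1| tail -3
```

```text
ft_force: [12.2, 0.2, -7.2]
t 17.2 grasp [ 0.5509 -0.1209  0.2407] r 0.0601 phi 277.4 F [12.2  0.2 -7.2] resist 12.16 rad 1.37 rot [-0.3 -0.6  0.3] open 0.020856458729997952 q7 -1.71
[[-5.2, 0.3, 0.7], [-10.5, 0.3, 0.8], [-15.7, -0.2, 0.8], [-20.8, -1.2, 0.9], [-25.9, -2.6, 1.0], [-30.8, -4.4, 1.0]]
A [[-5.2, 0.3, 0.7], [-10.5, 0.3, 0.8], [-15.7, -0.2, 0.8], [-20.8, -1.2, 0.9]]
B [[-5.1, -1.2, 0.1], [-10.0, -2.9, 0.1], [-14.8, -5.0, 0.2], [-19.4, -7.5, 0.3]]
```

```bash
python3 -m inch '{"xyz":[[-5.2,0.3,0.2],[-10.5,0.3,0.3],[-15.7,-0.2,0.4],[-20.8,-1.2,0.5],[-25.9,-2.6,0.7],[-30.8,-4.4,0.8],[-32.5,-5,0.9],[-32.5,-5,0.9]],"rotation":[[0,-0.3,0],[0,-0.5,0],[0,-0.5,0],[0,-0.5,0],[0,-0.5,0],[0,-0.5,0],[0,-0.5,0],[0,-0.5,0]],"fingers":[255,255,255,255,255,255,255,255]}' 60 | grep force; python3 rd.py
```

```text
ft_force: [10.9, -2.0, -7.6]
t 18.2 grasp [ 0.5203 -0.1167  0.2401] r 0.06 phi 247.5 F [10.9 -2.  -7.6] resist 10.85 rad -2.37 rot [-0.2 -0.5  0.3] open 0.020703464978918902 q7 -1.68
```

The grip is at φ=247.5°, about 87° past contact. I'll unload the arm, open partway, then lift clear.

```bash
python3 -m inch '{"xyz":[[0,0,0],[0,0,0],[0,0,0],[0,0,0],[0,0,0],[0,0,0]],"rotation":[[0,0,0],[0,0,0],[0,0,0],[0,0,0],[0,0,0],[0,0,0]],"fingers":[255,255,170,140,130,130]}' 60; python3 rd.py
```

```text
time: 18.95
eef_pos: [0.5189, -0.1173, 0.3951]
ee_rot: [1.0, 0.003, 0.004, -0.002]
ft_force: [0.6, -0.4, 0.4]
opening: 0.0422
t 18.95 grasp [ 0.5202 -0.1167  0.2401] r 0.0599 phi 247.5 F [ 0.6 -0.4  0.4] resist 0.71 rad 0.16 rot [-0.2 -0.5  0.3] open 0.04215357810402256 q7 -1.68
```

```bash
python3 -m inch '{"xyz":[[0,0,15],[0,0,15],[0,0,-30],[0,0,-70],[0,30,-110],[0,70,-110],[0,110,-110],[0,110,-110]],"rotation":[[0,0,0],[0,0,0],[0,0,0],[0,0,0],[0,0,0],[0,0,0],[0,0,0],[0,0,0]],"fingers":[130,130,130,130,130,130,130,130]}' 60 >/dev/null <<< '' & sleep 0; kill %1 2>/dev/null; echo skip; python3 rd.py
```

```text
skip
t 18.95 grasp [ 0.5202 -0.1167  0.2401] r 0.0599 phi 247.5 F [ 0.6 -0.4  0.4] resist 0.71 rad 0.16 rot [-0.2 -0.5  0.3] open 0.04215357810402256 q7 -1.68
```

My last command was wrong: its first two rows moved down. I killed it as it started, and the clock still reads 18.95 s with the pose unchanged, so it did not run. Here is the correct lift.

```bash
python3 rd.py; python3 -m inch '{"xyz":[[0,0,-20],[0,0,-50],[0,0,-90],[0,0,-130],[0,40,-140],[0,80,-140],[0,110,-140],[0,110,-140]],"rotation":[[0,0,0],[0,0,0],[0,0,0],[0,0,0],[0,0,0],[0,0,0],[0,0,0],[0,0,0]],"fingers":[130,130,130,130,130,130,130,130]}' 60
python3 - <<'E'
from h import *
A=np.array([.5412,-.0620])
for n in ['top','side','wrist']:
    c=cam(n,n+'5'); P=cloud(c); im=c['img']
    m=(P[...,2]>.20)&(P[...,2]<.28)&(im[...,0]>im[...,2]*1.6)&(im[...,0]<150)&(np.hypot(P[...,0]-.541,P[...,1]+.062)<.09)
    q=P[m]
    if len(q)>5:
        zt=np.percentile(q[:,2],97); t=q[q[:,2]>zt-.005]; g=t.mean(0); r=g[:2]-A; print(n,len(q),g.round(4),np.hypot(*r).round(4),np.degrees(np.arctan2(r[1],r[0])).round(1)%360,q.min(0).round(4),q.max(0).round(4))
    m=(P[...,2]>.03)&(P[...,2]<.075)&(im[...,0]>im[...,2]*1.6)&(im[...,0]<150)&(np.hypot(P[...,0]-.543,P[...,1]-.093)<.04)
    q=P[m]
    if len(q)>5: print(' knob',q.min(0).round(4),q.max(0).round(4))
E
```

```text
t 18.95 grasp [ 0.5202 -0.1167  0.2401] r 0.0599 phi 247.5 F [ 0.6 -0.4  0.4] resist 0.71 rad 0.16 rot [-0.2 -0.5  0.3] open 0.04215357810402256 q7 -1.68
time: 19.95
eef_pos: [0.5177, -0.231, 0.5355]
ee_rot: [1.0, 0.0, 0.004, -0.002]
ft_force: [0.1, -0.8, -0.4]
opening: 0.0419
top 109 [ 0.518  -0.1171  0.2589] 0.0598 247.2 [ 0.5072 -0.1269  0.2088] [ 0.5288 -0.1066  0.2626]
 knob [0.5338 0.0838 0.0383] [0.5519 0.1013 0.0744]
side 184 [ 0.5173 -0.1138  0.2558] 0.057 245.2 [ 0.5054 -0.1248  0.2026] [ 0.5404 -0.0848  0.258 ]
 knob [0.5328 0.0863 0.0305] [0.554  0.1062 0.0711]
wrist 866 [ 0.5182 -0.1182  0.2579] 0.0607 247.7 [ 0.5075 -0.1288  0.2538] [ 0.5291 -0.1073  0.2598]
 knob [0.5345 0.0825 0.0416] [0.5536 0.1003 0.0723]
```

View pics/side5.png

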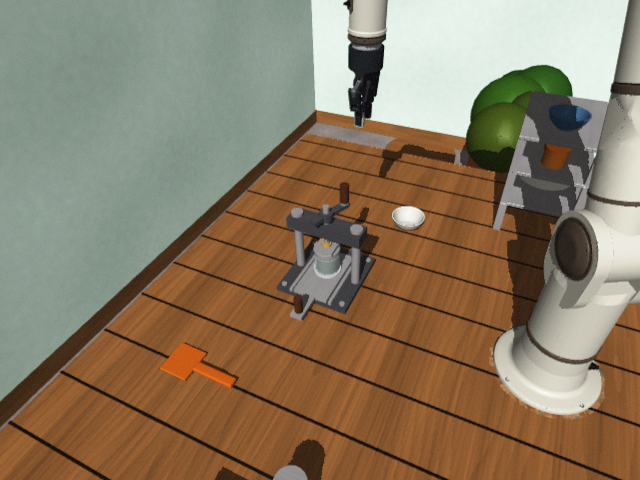

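View pics/wrist5.png

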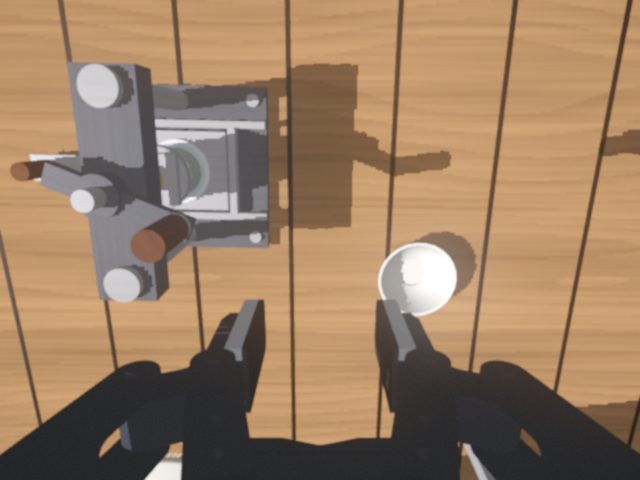

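The crank stands at 247° (grip at (345,193) side, (155,240) wrist), the platen is on the lid and the tray is home. The gripper is clear and the bystanders look untouched. Handing in.

```bash
python3 -c "
from workcell import *
print(hand_in())"
```

```text
the job is handed in; nothing more can be done
None
```

I pushed the tray home, wound the crank about 88° past first contact, let go and handed the job in at about 20 s. No verdict was reported.

- **Tray:** I pushed it by the knob about 79 mm until it stopped hard; the force rose to about 10 N with almost no further movement. Afterwards the knob measured y≈0.093, which is 155 mm from the screw axis, as it should be at home.
- **Contact:** Turning took 6.2 to 7.5 N at the grip before contact. It read 8.5 N at 330° and 10.4 N at 314°, so I put first contact at about 335° (±5°).
- **Final crank angle:** The top and wrist cameras put the grip at 247.2° and 247.7° after release, about 88° past contact against the 63–117° allowed. The side camera read 245.2°, with a less reliable radius of 57 mm. The platen force cannot be measured directly, so it rests on this angle.
- **One reading off:** During the last quarter turn I read 12.2 N at 277°, where about 11 N was expected. I put this down to noise.
- **A mistake:** I typed one wrong lift command after releasing the grip and killed it at once. The clock and pose had not changed, so it did not run.
- **End state:** The gripper was clear of the press, and the bowl, scraper and spare jar look unmoved in the pictures; I did not measure them.

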